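Hold the trackball up to the inspection camera

TASK

Pick up the blue tray by its black upright grip, with the loose red ball riding in its pocket, and carry it level, never letting the ball out, to the inspection camera (white box with a yellow-ringed lens). Finish holding it there in the gripper, still and level: the ball straight in front of the lens, at lens height, its centre 70 mm from the lens face, the tray in line with the lens and its grip behind the ball as the lens sees it. Do not set the tray down or let go at the end, do not touch the camera, and leave the other things where they are.

Things in the scene. Friction and masses are not known exactly. Their poses are not given: they have to be found in the camera images.
- tray_grip (a point): Middle of the tray's black upright grip, 52 mm above the tray's underside. The grip is a fin 34 mm long (tray x), 12 mm thick (tray y), rising from 8 to 75 mm; pinch it across its thickness from above. Loose blue tray, 150 (x) x 70 (y) x 8 mm, 0.15 kg. x points along the tray to the ball, z up; it starts flat on the bench with x within 0.8 rad of the robot's forward direction.
- tray_pocket (a point): Where the ball's centre is when it sits mid-pocket: 50 mm from the grip along tray x, 22 mm above the tray's underside (30 mm below tray_grip). Same axes. The pocket is round, 28 mm across, 3 mm deep; an empty one like it lies on the other side of the grip.
- ball_center (a point): Centre of the loose red ball, 34 mm in diameter, 30 g, hard smooth plastic. It can roll about 4 mm any way in its pocket and rides over the rim if the tray is tipped about 30 degrees or jerked. Its axes turn as it rolls and mean nothing.
- scope: Inspection camera, fixed: dark base 100 x 90 x 12 mm, steel column, white box 75 x 54 x 54 mm (top 187 mm above the bench), black lens barrel with a yellow ring 48 mm across, lens axis level, 160 mm above the bench. Origin: middle of the base's underside. The lens looks along its -x, roughly to the robot, up to 0.35 rad off.
- scope_lens (a point): Centre of the lens face: 65 mm in front (-x) of the scope's origin and 160 mm above the bench. Same axes as the scope.
- scope_focus (a point): The point in sharp focus where the ball's centre belongs: straight in front of the lens on its axis, 70 mm from the lens face, 160 mm above the bench, in free air. Same axes as the scope: +x points from here into the lens, z up.
- tin: Tip-cleaning tin, loose: aluminium, 84 mm across at the foot, 46 mm high, filled with brass wool. Leave it. Origin at the centre of its underside.
- hands: Helping-hands stand, fixed: round dark foot 72 mm across, steel post, cross bar 120 mm along its y with two clips pointing to -x, 95 mm high. Origin at the centre of its underside.
- mouse: Black computer mouse, loose, 105 x 60 x 33 mm. Leave it. Origin at the centre of its underside.
- spool: Solder spool, loose, upright, 56 mm across, 36 mm high, white flanges. Leave it. Origin at the centre of its underside.
- housing: Empty trackball housing, loose, grey, 130 x 85 x 38 mm with a black socket ring. Leave it. Origin at the centre of its underside.
- driver: Screwdriver with a red handle, loose, 170 mm long, lying on the bench. Leave it.
There are look-alikes about, which are no part of the job. Leave any purple look-alike of the scope alone.

How it is judged:
By the outcome, as a careful person would: the job done as asked, in the order asked, and still so for the second after the job is handed in, while the arm keeps its last pose, push and grip.
It also fails if it takes over 48 s, if anything falls off the work surface, if the arm or the gripper's body presses on something with over 40 N, if the wrist force passes 120 N, or if a joint passes its speed limit or range.

ROBOT

A 6-joint arm with a two-finger parallel gripper is mounted at the origin on the work surface. World frame = base frame: x ahead of the robot, y to its left, z up, the work surface at z = 0. Lengths are in m, angles in degrees, forces in N, time in s.
With the tool pointing down it reaches from about 0.35 to 0.875 m from the base axis. Payload 4.2 kg.
Tool frame: the origin (TCP) lies midway between the tips of the shut fingers; the grasp point (between the pads) lies 19 mm behind it; z points along the fingers, y is the line along which they close (so a half turn about z gives the same grasp; the last joint's range is limited). The gripper opens to 87 mm and grips with 3 to 60 N. Pads are 19 mm wide; open, the fingers measure 117 mm over their backs; the gripper's body (75 mm by 190 mm) begins 51 mm behind the grasp point.
Start: joints at [85.004, 22.042, 0.453, 0, -68.411, -14.817], TCP at [0.212, 0.588, 0.223] pointing down, gripper open.
Joint ranges: [-179.83, 179.83], [-69.29, 118.12], [-61.27, 80.66], [-181.25, 117.63], [-171.15, -9.14], [-177.46, 177.46]. Speed limits (degrees/s): [159.86, 159.86, 180, 180, 180, 180].

INTERFACE

Orientations are given as a 3x3 rotation matrix whose columns are the frame's x, y, z axes.
In Python, from station import r, cams gives the robot as it stands.
- The arm moves only by the tool play_rows, never from a script. Its argument "commands" is text: rows parted by semicolons, each of 6 numbers parted by spaces: the shift along the world's x, y, z normalised to -1 to 1, where 1 is 30 mm, then the turn, a rotation vector about the world's x, y, z normalised to -1 to 1, where 1 is 0.15 rad. A call has 1 to 20 rows; each row shifts and turns the commanded pose from where the row before left it; what a row does not reach is not made up. A row lasts 1/10 s, in which the tool goes at most 50 mm and 8.59 degrees, less where a joint would pass 70% of its speed; a pose out of reach is approached as far as the arm can. A call with a number of a shift or a turn outside -1 to 1 is refused whole. A call with a gripper value outside its range is refused whole. "grip" is the finger opening in mm, from 0 to 87, set as the call begins (left out, the last holds). The fingers move at their own pace and stop on an object; the grip force is fixed at half the most. Time passes only in rows, so rows that do not move let the fingers close. It gives the time, the measured TCP pose, the force, the opening and the grip force at its end, in the units of the state.
- r.sense(): the state, without advancing time (a new reading comes with each control period).
- cams.capture(name): name is "scene" or "top" or "wrist"; returns (picture, depth): 480x640x3 uint8, blue, green, red; 480x640 float32, m along the optical axis (not along the pixel's ray), 0 where there is no reading.
- cams.camera_info(name): a dict with "mtx" (3x3 intrinsics, pixels), "R" (3x3) and "t" (3): a world point X has camera coordinates R X + t. Camera axes: x right, y down, z forward; pixel columns grow to the right and rows downward; lengths in m; the calibration is good to about 2 mm. A picture is of the moment at which its call begins: read the wrist's pose just before it. camera_info takes no time and is no camera call; for the wrist camera it gives the pose at the moment of the call.
- r.finish_job(): hands the job in; it is judged then, once.
The state is a dict: "time_s": time; "joints": joint angles; "joint_velocities": joint speeds; "effort": joint torques, N m; "tcp_pos": TCP position; "ee_rot": TCP orientation; "wrist_force": force on the tool from outside, world axes, zero at the start; "moment": the same for the moment, N m; "gripper_width": opening from 0.0 (shut) to 1.0 (fully open); "gripper_force": force on a finger pad.
Only numpy, scipy, OpenCV 4.12 (cv2) and the standard library are available. Lean on these libraries where they do the work, as an engineer would, in place of code of your own. Each camera call takes 0.05 s, during which the arm holds its last target. There are 200 camera calls.

## Working session

There is one attempt and no reset: what is moved stays moved. The work goes in short steps, Python scripts to look and compute and a tool call to move; the robot and the scene stay as the last step left them, time stands still between calls to the robot, and variables do not carry over. Pictures are saved under pics/ and viewed, at most 10 in all, crops included, and the job is handed in when it is done.

Besides the shell and the picture viewer there is one more tool, called after "Call:" as name(argument=value, ...) on one line, values as JSON. play_rows: Moves the arm, as the interface text tells. Scaled input: -1 to 1 covers 30 mm each way for a shift and 0.15 rad each way for a turn. Its arguments: {"type":"object","properties":{"commands":{"type":"string"},"grip":{"type":"number"}},"required":["commands"]}

```bash
mkdir -p pics; cat > h.py <<'E'
import numpy as np, cv2
from station import r, cams
def cap(n):
    i=cams.camera_info(n); p,d=cams.capture(n); return p,d,{k:np.array(i[k]) for k in('mtx','R','t')}
def pts(d,i):
    v,u=np.mgrid[:480,:640]; K=i['mtx']
    c=np.stack([(u-K[0,2])/K[0,0]*d,(v-K[1,2])/K[1,1]*d,d],-1)
    return (c-i['t'])@i['R']
E
python3 - <<'E'
from h import *
for n in('scene','top'):
    p,d,i=cap(n); cv2.imwrite(f'pics/{n}.png',p); np.savez(f'{n}.npz',p=p,d=d,**i)
    print(n,-i['R'].T@i['t'],i['R'][2],(d>0).mean())
s=r.sense();print(s['time_s'],s['tcp_pos'],s['ee_rot'])
E
```

```text
scene [1.28653001 0.30477285 1.29879812] [-0.52389821 -0.2075098  -0.82611764] 0.99595703125
top [0.4448609  0.0099766  1.27105352] [ 0.08078212 -0.00432651 -0.99672239] 0.9960123697916666
0.1 [0.21165291 0.58751002 0.22156347] [[ 9.40751118e-01 -3.39097376e-01 -5.51911435e-04]
 [-3.39097804e-01 -9.40749237e-01 -1.88486545e-03]
 [ 1.19942666e-04  1.96034124e-03 -9.99998071e-01]]
```

View pics/scene.png

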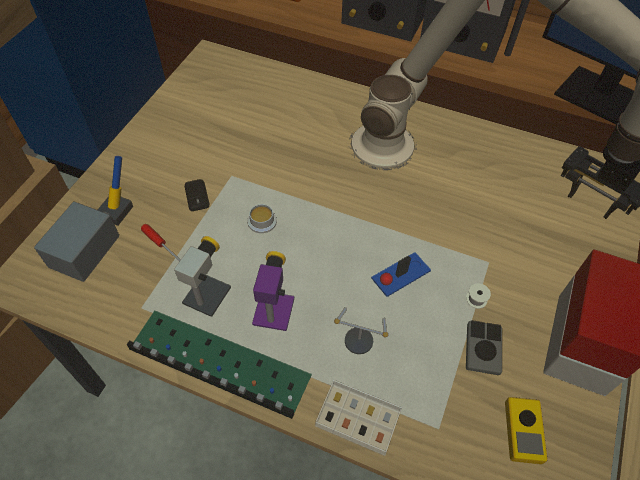

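View pics/top.png

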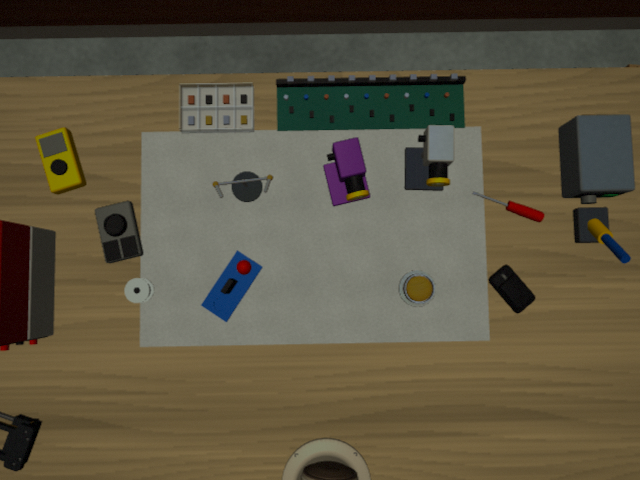

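The scene and top views show the tray at top (232,286) with the ball at (244,267), the white scope at (437,150) with its ring near (437,182), and the purple look-alike at (350,165). The tin is at (418,288).

```bash
python3 - <<'E'
from h import *
def rep(n,P):
    print(n,len(P),'med',np.median(P,0).round(4),'min',P.min(0).round(3),'max',P.max(0).round(3))
for n in('top','scene'):
    z=np.load(n+'.npz');P=pts(z['d'],z);h=cv2.cvtColor(z['p'],cv2.COLOR_BGR2HSV).astype(int);H,S,V=[h[...,k] for k in range(3)]
    ok=z['d']>0
    reg=lambda xa,xb,ya,yb:ok&(P[...,0]>xa)&(P[...,0]<xb)&(P[...,1]>ya)&(P[...,1]<yb)
    t=reg(.25,.6,.12,.4)
    b=t&(H>100)&(H<125)&(S>120)&(P[...,2]<.03); B=P[b]; rep(n+' tray',B)
    rc=cv2.minAreaRect(B[:,:2].astype(np.float32));print(rc)
    box=np.array(cv2.boxPoints(rc)).round(4);print(box.tolist())
    m=t&((H<8)|(H>172))&(S>150); rep(' ball',P[m])
    m=t&(P[...,2]>.06)&(V<80); rep(' grip',P[m])
    s=reg(.4,.95,-.42,-.13)
    m=s&(H>20)&(H<35)&(S>150)&(V>80)&(P[...,2]>.1); rep(' ring',P[m])
    m=s&(P[...,2]>.176)&(P[...,2]<.2)&(S<60); rep(' boxtop',P[m]); rc=cv2.minAreaRect(P[m][:,:2].astype(np.float32));print(rc)
    m=s&(P[...,2]>.006)&(P[...,2]<.02)&(V<110); rep(' base',P[m]); rc=cv2.minAreaRect(P[m][:,:2].astype(np.float32));print(rc)
    m=reg(.4,.95,-.2,.1)&(H>130)&(H<165)&(S>80);rep(' purple',P[m])
    m=reg(.3,.95,.05,.4)&(P[...,2]>.03)&(P[...,2]<.12)&(P[...,0]>.47);rep(' hands',P[m])
    m=reg(.25,.55,-.35,.1)&(P[...,2]>.02)&(P[...,2]<.12);rep(' tin',P[m])
E
```

```text
top tray 1626 med [0.4361 0.2126 0.0092] min [ 0.365  0.141 -0.003] max [0.525 0.276 0.029]
((0.4447670876979828, 0.21016761660575867), (0.06993548572063446, 0.1498761922121048), 56.17510223388672)
[[0.3630000054836273, 0.22280000150203705], [0.4875999987125397, 0.13940000534057617], [0.5264999866485596, 0.19750000536441803], [0.4020000100135803, 0.2809000015258789]]
 ball 151 med [0.4865 0.1781 0.0364] min [0.438 0.163 0.025] max [0.5   0.207 0.075]
 grip 105 med [0.4467 0.2078 0.0756] min [0.429 0.195 0.06 ] max [0.462 0.222 0.082]
 ring 109 med [ 0.6495 -0.2345  0.1819] min [ 0.645 -0.257  0.161] max [ 0.656 -0.215  0.189]
 boxtop 1137 med [ 0.7194 -0.2398  0.1881] min [ 0.658 -0.269  0.176] max [ 0.762 -0.213  0.195]
((0.7095085382461548, -0.2405693531036377), (0.05443916469812393, 0.10442817956209183), 88.22325134277344)
 base 5165 med [ 0.8414 -0.2298  0.0122] min [ 0.401 -0.42   0.006] max [ 0.947 -0.13   0.02 ]
((0.6742080450057983, -0.27537357807159424), (0.5468156933784485, 0.2884215712547302), 0.3745758533477783)
 purple 1765 med [ 0.686  -0.0461  0.1859] min [ 0.627 -0.17
[... 827 characters left out ...]
656 -0.214  0.189]
 boxtop 752 med [ 0.7222 -0.2382  0.187 ] min [ 0.653 -0.27   0.176] max [ 0.763 -0.212  0.196]
((0.7073327898979187, -0.23941805958747864), (0.05506955087184906, 0.10883782058954239), 86.55644989013672)
 base 3941 med [ 0.8345 -0.2321  0.0114] min [ 0.401 -0.419  0.006] max [ 0.921 -0.13   0.02 ]
((0.6635923385620117, -0.27807551622390747), (0.5431090593338013, 0.26137012243270874), 6.603153228759766)
 purple 1660 med [ 0.7019 -0.0495  0.0214] min [ 0.624 -0.104  0.004] max [ 0.918 -0.007  0.196]
 hands 748 med [0.8032 0.1766 0.0365] min [0.474 0.05  0.03 ] max [0.92  0.325 0.097]
 tin 456 med [ 0.4365 -0.2124  0.0398] min [ 0.393 -0.249  0.02 ] max [ 0.466 -0.181  0.053]
```

Call:
play_rows(commands="0.596 -0.97 -0.05 0 0 -0.125;0.596 -0.97 -0.05 0 0 -0.125;0.596 -0.97 -0.05 0 0 -0.125;0.596 -0.97 -0.05 0 0 -0.125;0.596 -0.97 -0.05 0 0 -0.125;0.596 -0.97 -0.05 0 0 -0.125;0.596 -0.97 -0.05 0 0 -0.125;0.596 -0.97 -0.05 0 0 -0.125;0.596 -0.97 -0.05 0 0 -0.125;0.596 -0.97 -0.05 0 0 -0.125;0.596 -0.97 -0.05 0 0 -0.125;0.596 -0.97 -0.05 0 0 -0.125;0.596 -0.97 -0.05 0 0 -0.125;0 0 0 0 0 0;0 0 0 0 0 0;0 0 0 0 0 0", grip=87)

```text
time_s: 1.7
tcp_pos: [0.444, 0.2101, 0.2029]
ee_rot: [[0.832, -0.556, -0.0], [-0.556, -0.832, 0.0], [-0.0, 0.0, -1.0]]
wrist_force: [-0.7, -0.3, -0.5]
gripper_width: 0.998
gripper_force: 0.0
```

```bash
python3 - <<'E'
from h import *
s=r.sense();print(s['time_s'],s['tcp_pos'],np.array(s['ee_rot']).round(4).tolist())
p,d,i=cap('wrist'); cv2.imwrite('pics/w1.png',p);P=pts(d,i)
h=cv2.cvtColor(p,cv2.COLOR_BGR2HSV).astype(int);H,S,V=[h[...,k] for k in range(3)]
ok=(d>0)
B=P[ok&(H>100)&(H<125)&(S>120)&(P[...,2]<.02)&(P[...,2]>-.01)]
rc=cv2.minAreaRect(B[:,:2].astype(np.float32));print(len(B),np.median(B,0),rc)
x,y=P[...,0],P[...,1]
G=P[ok&(P[...,2]>.066)&(P[...,2]<.085)&(np.hypot(x-.4445,y-.2095)<.03)];print('grip',len(G),G.mean(0))
rc=cv2.minAreaRect(G[:,:2].astype(np.float32));print(rc)
G=P[ok&((H<8)|(H>172))&(S>150)];print('ball',len(G),G.min(0),G.max(0))
E
```

```text
1.7 [0.4440023  0.21006782 0.20293853] [[0.8315, -0.5555, -0.0002], [-0.5555, -0.8315, 0.0], [-0.0002, 0.0001, -1.0]]
10422 [0.44193998 0.21155534 0.0075321 ] ((0.44450438022613525, 0.20898890495300293), (0.06911280751228333, 0.15010209381580353), 56.170101165771484)
grip 786 [0.44563344 0.20769223 0.07430979]
((0.4445049464702606, 0.20821905136108398), (0.01148565486073494, 0.034214504063129425), 56.1641845703125)
ball 1081 [0.47117868 0.16668737 0.02366037] [0.50313491 0.19460998 0.04091436]
```

View pics/w1.png

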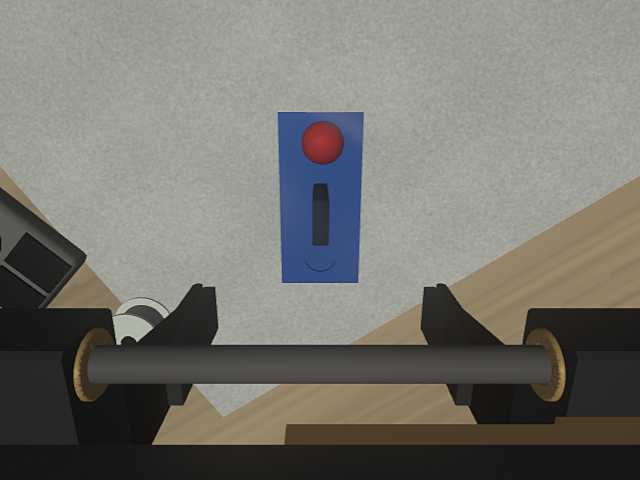

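The wrist view shows the tray lined up with the fingers: ball at (322,142), grip at (320,214). The estimates agree, so I descend and close.

Call:
play_rows(commands="0.02 -0.05 -0.6 0 0 0;0 0 -0.6 0 0 0;0 0 -0.6 0 0 0;0 0 -0.6 0 0 0;0 0 -0.6 0 0 0;0 0 -0.6 0 0 0;0 0 -0.6 0 0 0;0 0 -0.6 0 0 0;0 0 -0.4 0 0 0;0 0 -0.3 0 0 0;0 0 -0.13 0 0 0;0 0 0 0 0 0;0 0 0 0 0 0;0 0 0 0 0 0")

```text
time_s: 3.15
tcp_pos: [0.4452, 0.2086, 0.0348]
ee_rot: [[0.831, -0.556, 0.001], [-0.556, -0.831, 0.001], [0.0, -0.001, -1.0]]
wrist_force: [0.1, -0.3, 0.6]
gripper_width: 0.997
gripper_force: 0.0
```

Call:
play_rows(commands="0 0 0 0 0 0;0 0 0 0 0 0;0 0 0 0 0 0;0 0 0 0 0 0;0 0 0 0 0 0", grip=40)

```text
time_s: 3.65
tcp_pos: [0.4449, 0.2082, 0.0342]
ee_rot: [[0.831, -0.556, 0.0], [-0.556, -0.831, 0.0], [-0.0, -0.0, -1.0]]
wrist_force: [0.2, 0.1, -0.3]
gripper_width: 0.631
gripper_force: 0.0
```

Call:
play_rows(commands="0 0 0 0 0 0;0 0 0 0 0 0;0 0 0 0 0 0;0 0 0 0 0 0;0 0 0 0 0 0;0 0 0 0 0 0;0 0 0 0 0 0;0 0 0 0 0 0", grip=5)

```text
time_s: 4.45
tcp_pos: [0.4449, 0.2082, 0.0341]
ee_rot: [[0.831, -0.556, 0.0], [-0.556, -0.831, 0.0], [-0.0, -0.0, -1.0]]
wrist_force: [0.7, 0.2, -0.8]
gripper_width: 0.133
gripper_force: 30.0
```

Held at about 12 mm opening. I lift gently.

Call:
play_rows(commands="0 0 0.05 0 0 0;0 0 0.1 0 0 0;0 0 0.2 0 0 0;0 0 0.3 0 0 0;0 0 0.4 0 0 0;0 0 0.4 0 0 0;0 0 0.4 0 0 0;0 0 0.4 0 0 0;0 0 0.4 0 0 0;0 0 0.4 0 0 0;0 0 0.4 0 0 0;0 0 0.4 0 0 0;0 0 0.3 0 0 0;0 0 0.2 0 0 0;0 0 0.15 0 0 0;0 0 0.1 0 0 0;0 0 0 0 0 0;0 0 0 0 0 0;0 0 0 0 0 0")

```text
time_s: 6.35
tcp_pos: [0.4446, 0.208, 0.1717]
ee_rot: [[0.831, -0.556, -0.001], [-0.556, -0.831, -0.001], [-0.0, 0.001, -1.0]]
wrist_force: [-0.2, 0.7, -1.6]
gripper_width: 0.136
gripper_force: 30.0
```

```bash
cat >> h.py <<'E'
def tray():
    s=r.sense();R=np.array(s['ee_rot']);T=np.array(s['tcp_pos'])
    p,d,i=cap('wrist');P=pts(d,i)
    h=cv2.cvtColor(p,cv2.COLOR_BGR2HSV).astype(int);H,S,V=[h[...,k] for k in range(3)]
    near=(d>0)&(np.linalg.norm(P-T,axis=-1)<.12)
    B=P[near&(H>100)&(H<125)&(S>120)]
    c=B.mean(0);n=np.linalg.svd(B-c,full_matrices=False)[2][2];n*=np.sign(n[2])
    e=abs((B-c)@n)<.004;B=B[e];c=B.mean(0);n=np.linalg.svd(B-c,full_matrices=False)[2][2];n*=np.sign(n[2])
    rc=cv2.minAreaRect(B[:,:2].astype(np.float32))
    print('t',s['time_s'],'tcp',T.round(4),'toolyaw',np.degrees(np.arctan2(R[1,0],R[0,0])).round(2),'toolz',R[:,2].round(4))
    print('tray n',len(B),c.round(4),'tilt deg',np.degrees(n[:2]).round(2),rc)
    m=near&((H<8)|(H>172))&(S>140);Q=P[m]
    A=np.c_[2*Q,np.ones(len(Q))];o=np.linalg.lstsq(A,(Q**2).sum(1),rcond=None)[0]
    v,u=np.nonzero(m);(cu,cv_),rad=cv2.minEnclosingCircle(np.c_[u,v].astype(np.float32))
    print('ball fit',o[:3].round(4),'r',np.sqrt(o[3]+o[:3]@o[:3]).round(4),'px',cu,cv_,rad,len(Q))
    # ray/size estimate
    K=i['mtx'];z=np.quantile(d[m],.02)+.017
    C=np.array([(cu-K[0,2])/K[0,0]*z,(cv_-K[1,2])/K[1,1]*z,z]);print('ball ray',((C-i['t'])@i['R']).round(4))
    return p,d,i,P
E
python3 -c "
from h import *
p,*_=tray();cv2.imwrite('pics/w2.png',p)"
```

```text
t 6.35 tcp [0.4446 0.208  0.1717] toolyaw -33.78 toolz [-8.e-04 -6.e-04 -1.e+00]
tray n 19109 [0.4697 0.1926 0.1451] tilt deg [ 0.07 -0.  ] ((0.444181889295578, 0.20846974849700928), (0.06985534727573395, 0.1504778265953064), 56.20541000366211)
ball fit [0.4863 0.1781 0.1594] r 0.0166 px 323.0 181.11111450195312 40.90121078491211 5117
ball ray [0.4865 0.1782 0.1591]
```

Tray is level, ball is in the pocket, heights match. I carry it sideways toward the scope.

Call:
play_rows(commands="0 -0.1 0 0 0 0;0 -0.2 0 0 0 0.05;0 -0.3 0 0 0 0.1;0 -0.4 0 0 0 0.13;0 -0.5 0 0 0 0.13;0 -0.5 0 0 0 0.13;0 -0.5 0 0 0 0.13;0 -0.5 0 0 0 0.13;0 -0.5 0 0 0 0.13;0 -0.5 0 0 0 0.13;0 -0.5 0 0 0 0.13;0 -0.5 0 0 0 0.13;0 -0.5 0 0 0 0.13;0 -0.5 0 0 0 0.13;0 -0.5 0 0 0 0.13;0 -0.5 0 0 0 0.13;0 -0.5 0 0 0 0.13;0 -0.5 0 0 0 0.13;0 -0.5 0 0 0 0.13;0 -0.5 0 0 0 0.13")

```text
time_s: 8.4
tcp_pos: [0.4443, -0.063, 0.1722]
ee_rot: [[0.973, -0.232, -0.0], [-0.232, -0.973, -0.0], [-0.0, 0.0, -1.0]]
wrist_force: [0.1, 0.5, -1.1]
gripper_width: 0.135
gripper_force: 30.0
```

Call:
play_rows(commands="0 -0.5 0 0 0 0.13;0 -0.5 0 0 0 0.13;0 -0.5 0 0 0 0.13;0 -0.5 0 0 0 0.13;0 -0.5 0 0 0 0.13;0 -0.5 0 0 0 0.13;0 -0.5 0 0 0 0.13;0 -0.5 0 0 0 0.13;0 -0.5 0 0 0 0.11;0 -0.4 0 0 0 0.08;0 -0.3 0 0 0 0.05;0 -0.2 0 0 0 0;0 -0.1 0 0 0 0;0 -0.1 0 0 0 0;0 0 0 0 0 0;0 0 0 0 0 0;0 0 0 0 0 0;0 0 0 0 0 0")

```text
time_s: 10.2
tcp_pos: [0.4449, -0.2296, 0.1722]
ee_rot: [[0.999, -0.043, 0.0], [-0.043, -0.999, 0.0], [0.0, -0.0, -1.0]]
wrist_force: [-0.1, 0.2, -1.9]
gripper_width: 0.136
gripper_force: 30.0
```

```bash
python3 - <<'E'
from h import *
p,d,i,P=tray();cv2.imwrite('pics/w3.png',p)
h=cv2.cvtColor(p,cv2.COLOR_BGR2HSV).astype(int);H,S,V=[h[...,k] for k in range(3)]
print('cam',-i['R'].T@i['t'],i['R'][2])
ok=(d>0)&(P[...,0]>.55)
def rep(n,Q):
    if len(Q)<5: print(n,len(Q));return
    print(n,len(Q),'mean',Q.mean(0).round(4),'min',Q.min(0).round(4),'max',Q.max(0).round(4),cv2.minAreaRect(Q[:,:2].astype(np.float32)))
rep('ring',P[ok&(H>20)&(H<35)&(S>130)&(P[...,2]>.1)])
rep('top',P[ok&(P[...,2]>.183)&(P[...,2]<.192)&(S<60)&(V>110)])
rep('white',P[ok&(P[...,2]>.12)&(P[...,2]<.195)&(S<60)&(V>110)])
rep('base',P[ok&(P[...,2]>.007)&(P[...,2]<.017)&(V<110)])
E
```

```text
t 10.2 tcp [ 0.4449 -0.2296  0.1722] toolyaw -2.47 toolz [ 0.  0. -1.]
tray n 19361 [ 0.4758 -0.2285  0.1456] tilt deg [ 0.06 -0.05] ((0.444372296333313, -0.22914645075798035), (0.06978302448987961, 0.1506621539592743), 87.54470825195312)
ball fit [ 0.4929 -0.2355  0.16  ] r 0.0165 px 329.1230163574219 188.8280792236328 40.599632263183594 5052
ball ray [ 0.493  -0.2355  0.1597]
cam [ 0.52661093 -0.23282559  0.33390843] [-0.29711533  0.01321875 -0.9547501 ]
ring 0
top 0
white 0
base 0
```

View pics/w3.png

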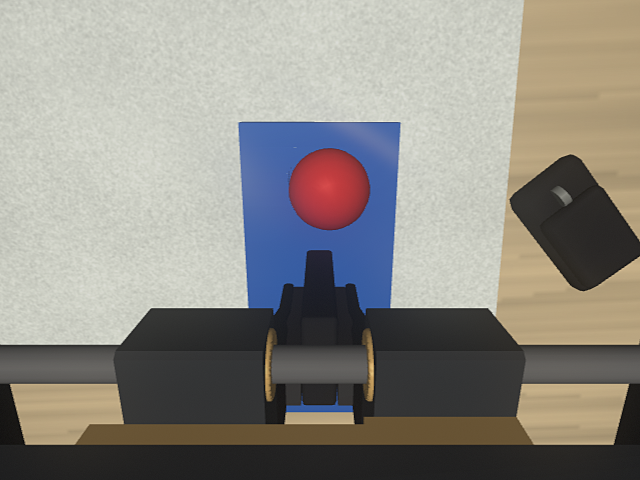

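The wrist view shows the ball in its pocket at (329,189), about 4 mm to the side; the scope is out of view. I measure the scope more carefully from the saved fixed-camera pictures.

```bash
python3 - <<'E'
from h import *
for n in('top','scene'):
    z=np.load(n+'.npz');P=pts(z['d'],z);h=cv2.cvtColor(z['p'],cv2.COLOR_BGR2HSV).astype(int);H,S,V=[h[...,k] for k in range(3)]
    x,y,Z=P[...,0],P[...,1],P[...,2]
    reg=(z['d']>0)&(x>.6)&(x<.86)&(y>-.31)&(y<-.15)
    def rep(nm,m):
        m=cv2.morphologyEx(m.astype(np.uint8),cv2.MORPH_OPEN,np.ones((3,3)))>0
        Q=P[m];rc=cv2.minAreaRect(Q[:,:2].astype(np.float32))
        v=(Q-Q.mean(0))[:,:2];e=np.linalg.svd(v,full_matrices=False)[2][0]
        print(n,nm,len(Q),'mean',Q.mean(0).round(4),rc,'pca',np.degrees(np.arctan2(e[1],e[0])).round(2),'px',np.argwhere(m).min(0),np.argwhere(m).max(0))
    print('V of top', np.median(V[reg&(Z>.18)&(S<60)]))
    rep('top',reg&(Z>.181)&(Z<.194)&(S<60)&(V>120)&(x>.66))
    rep('base',reg&(Z>.005)&(Z<.019)&(V<90))
    m=reg&(H>20)&(H<35)&(S>130)&(Z>.1);Q=P[m]
    print('ring',Q.mean(0).round(4),Q.min(0),Q.max(0))
    # ring: fit top of arc symmetric centre: per-pixel fit of line x=a+b*y (face direction)
    b=np.polyfit(Q[:,1],Q[:,0],1);print('face line slope deg',np.degrees(np.arctan(b[0])),'x at mean',Q[:,0].mean())
    im=cv2.resize(z['p'][100:230,380:500] if n=='top' else z['p'][220:330,150:260],None,fx=4,fy=4,interpolation=cv2.INTER_CUBIC);cv2.imwrite(f'pics/s_{n}.png',im)
E
```

```text
V of top 121.0
top top 440 mean [ 0.7264 -0.2328  0.1887] ((0.7253903150558472, -0.24009867012500763), (0.04676983505487442, 0.06703033298254013), 87.13330841064453) pca 170.43 px [126 429] [158 452]
top base 2347 mean [ 0.7828 -0.2253  0.0125] ((0.7598906755447388, -0.2300587296485901), (0.15970920026302338, 0.19989344477653503), 89.94229125976562) pca 177.54 px [105 384] [189 452]
ring [ 0.6489 -0.2351  0.1748] [ 0.64401865 -0.25797974  0.14443682] [ 0.65737937 -0.21467982  0.18854549]
face line slope deg 3.831847810898316 x at mean 0.648886986612098
V of top 151.0
scene top 566 mean [ 0.724  -0.2405  0.1878] ((0.7230843901634216, -0.24088716506958008), (0.053334131836891174, 0.07469279319047928), 87.32733154296875) pca -2.03 px [247 175] [275 207]
scene base 2050 mean [ 0.7801 -0.2296  0.0116] ((0.7584470510482788, -0.23037642240524292), (0.20265479385852814, 0.15963110327720642), 0.36047598719596863) pca 3.35 px [277 154] [354 229]
ring [ 0.6495 -0.232   0.1763] [ 0.64156631 -0.26112834  0.14961207] [ 0.65585424 -0.21373425  0.1892854 ]
face line slope deg 3.2334277611612428 x at mean 0.6494892177183768
```

View pics/s_top.png

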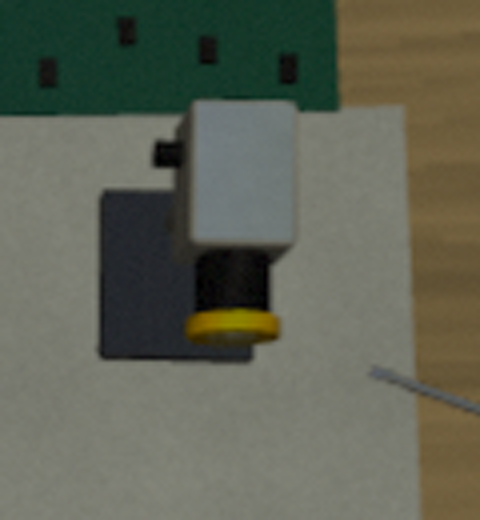

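The crop shows the scope's base front edge (y≈358 in crop) and left edge (x≈100) clear, and the ring at (233,325). I cast the base edges onto z = 12 mm to check the lens face.

```bash
python3 - <<'E'
from h import *
z=np.load('top.npz');K,R,t=z['mtx'],z['R'],z['t'];c=-R.T@t
def ray(u,v,h):
    w=R.T@np.array([(u-K[0,2])/K[0,0],(v-K[1,2])/K[1,1],1]);return c+w*(h-c[2])/w[2]
g=cv2.GaussianBlur(cv2.cvtColor(z['p'],cv2.COLOR_BGR2GRAY),(3,3),0).astype(float)
def edge(a):  # subpixel strongest step
    d=abs(np.diff(a));k=int(d.argmax());s=slice(max(k-2,0),k+3);return (d[s]*(np.arange(len(d))[s]+.5)).sum()/d[s].sum()
F=np.array([ray(u,183+edge(g[183:197,u]),.012)[:2] for u in range(408,424)])
B=np.array([ray(u,140+edge(g[140:156,u]),.012)[:2] for u in range(407,419)])
L=np.array([ray(398+edge(g[v,398:413]),v,.012)[:2] for v in range(152,186)])
for n,Q,ax in(('front',F,1),('back',B,1),('left',L,0)):
    p=np.polyfit(Q[:,ax],Q[:,1-ax],1);print(n,Q.mean(0).round(4),'slope deg',np.degrees(np.arctan(p[0])).round(2),'res',np.std(Q[:,1-ax]-np.polyval(p,Q[:,ax])).round(5))
for n in('top','scene'):
    z=np.load(n+'.npz');P=pts(z['d'],z);h=cv2.cvtColor(z['p'],cv2.COLOR_BGR2HSV).astype(int)
    m=(z['d']>0)&(P[...,0]>.63)&(P[...,0]<.66)&(abs(P[...,1]+.237)<.03)&(P[...,2]>.13)&(P[...,2]<.2)&(h[...,0]>18)&(h[...,0]<36)&(h[...,1]>120)
    Q=P[m];print(n,np.quantile(Q[:,0],[.02,.1,.25,.5,.75,.9,.98]).round(4))
p,d,i=cap('scene');PP=pts(d,i);h=cv2.cvtColor(p,cv2.COLOR_BGR2HSV).astype(int)
m=(d>0)&((h[...,0]<8)|(h[...,0]>172))&(h[...,1]>140)&(np.hypot(PP[...,0]-.493,PP[...,1]+.235)<.035)
Q=PP[m];A=np.c_[2*Q,np.ones(len(Q))]
print('scene ball now',len(Q),Q.mean(0),Q.min(0),Q.max(0))
E
```

```text
front [ 0.6597 -0.2189] slope deg 1.48 res 0.00012
back [ 0.7616 -0.2151] slope deg -10.41 res 0.00316
left [ 0.71   -0.1942] slope deg -1.76 res 5e-05
top [0.6443 0.6448 0.6455 0.6482 0.652  0.6548 0.657 ]
scene [0.6432 0.6449 0.6469 0.6494 0.6522 0.6535 0.6553]
scene ball now 120 [ 0.49667299 -0.23096329  0.1707038 ] [ 0.48130167 -0.24852962  0.15292311] [ 0.50922476 -0.21887593  0.18245675]
```

Call:
play_rows(commands="0.05 -0.01 0 0 0 0.01;0.1 -0.01 0 0 0 0.01;0.15 -0.01 0 0 0 0.01;0.2 -0.01 0 0 0 0.01;0.25 -0.01 0 0 0 0.01;0.25 -0.02 0 0 0 0.01;0.25 -0.02 0 0 0 0.01;0.25 -0.02 0 0 0 0.01;0.25 -0.02 0 0 0 0;0.25 -0.01 0 0 0 0;0.2 -0.01 0 0 0 0;0.15 -0.01 0 0 0 0;0.12 -0.01 0 0 0 0;0.08 0 0 0 0 0;0.05 0 0 0 0 0;0.02 0 0 0 0 0;0 0 0 0 0 0;0 0 0 0 0 0;0 0 0 0 0 0;0 0 0 0 0 0")

```text
time_s: 12.3
tcp_pos: [0.5234, -0.2349, 0.1722]
ee_rot: [[1.0, -0.032, 0.0], [-0.032, -1.0, -0.0], [0.0, 0.0, -1.0]]
wrist_force: [0.5, 0.4, -2.1]
gripper_width: 0.133
gripper_force: 30.0
```

```bash
cat > m.py <<'E'
from h import *
import sys
p,d,i,P=tray();cv2.imwrite(f'pics/{sys.argv[1]}.png',p)
E
python3 m.py w4; python3 - <<'E'
from h import *
p,d,i=cap('top');cv2.imwrite('pics/top4.png',cv2.resize(p[90:290,330:530],None,fx=3,fy=3,interpolation=cv2.INTER_CUBIC))
E
```

```text
t 12.3 tcp [ 0.5234 -0.2349  0.1722] toolyaw -1.81 toolz [ 1.e-04 -0.e+00 -1.e+00]
tray n 19271 [ 0.5541 -0.2337  0.1456] tilt deg [ 0.05 -0.05] ((0.5228652954101562, -0.2344759702682495), (0.06977736204862595, 0.15065273642539978), 88.18165588378906)
ball fit [ 0.5717 -0.24    0.1599] r 0.0166 px 328.150146484375 188.39813232421875 40.610862731933594 5067
ball ray [ 0.5718 -0.2399  0.1596]
```

View pics/w4.png

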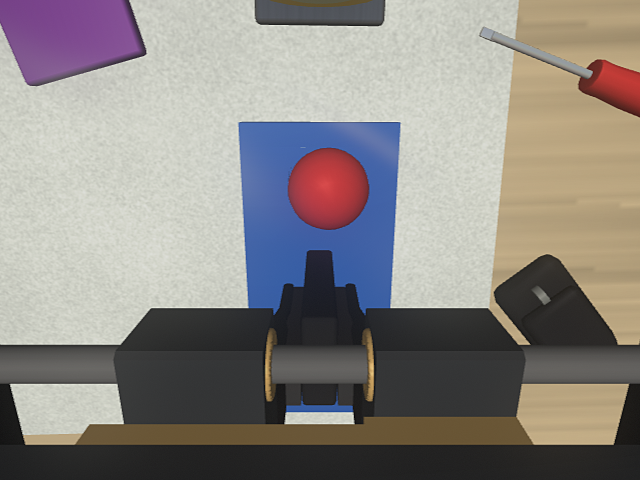

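The wrist view now shows the scope's base front edge (row ≈24, columns 257–383) with the yellow ring above it, and the ball in its pocket at (328,188). I cast that edge too.

```bash
python3 - <<'E'
from h import *
p,d,i=cap('wrist');K,R,t=i['mtx'],i['R'],i['t'];c=-R.T@t
g=cv2.GaussianBlur(cv2.cvtColor(p,cv2.COLOR_BGR2GRAY),(3,3),0).astype(float)
def ray(u,v,h):
    w=R.T@np.array([(u-K[0,2])/K[0,0],(v-K[1,2])/K[1,1],1]);return (c+w*(h-c[2])/w[2])[:2]
for h in(.012,.0):
    F=np.array([ray(u,16+abs(np.diff(g[16:34,u])).argmax()+.5,h) for u in range(265,378)])
    q=np.polyfit(F[:,1],F[:,0],1)
    l=ray(245+abs(np.diff(g[12,245:270])).argmax()+.5,12,h);e=ray(372+abs(np.diff(g[12,372:398])).argmax()+.5,12,h)
    print(h,'front',F.mean(0).round(4),'deg',np.degrees(q[0]).round(2),'left',l.round(4),'right',e.round(4))
P=pts(d,i);hh=cv2.cvtColor(p,cv2.COLOR_BGR2HSV).astype(int)
m=(hh[...,0]>18)&(hh[...,0]<36)&(hh[...,1]>120)&(d>0)&(P[...,2]>.1);v,u=np.nonzero(m&(np.arange(480)[:,None]<60))
if len(u): Q=P[v,u];print('ring',len(u),u.min(),u.max(),v.max(),Q.min(0),Q.max(0),Q.mean(0))
print('rows12',g[12,240:400:4].round().tolist())
E
```

```text
0.012 front [ 0.6577 -0.2401] deg 2.43 left [ 0.6673 -0.1948] right [ 0.6645 -0.2838]
0.0 front [ 0.6596 -0.2402] deg 2.43 left [ 0.6696 -0.1932] right [ 0.6667 -0.2855]
ring 301 271 370 6 [ 0.64327791 -0.25819358  0.13654898] [ 0.64540903 -0.21952459  0.15067739] [ 0.64430725 -0.23970172  0.14327691]
rows12 [201.0, 202.0, 207.0, 215.0, 79.0, 87.0, 86.0, 84.0, 87.0, 85.0, 85.0, 85.0, 83.0, 84.0, 86.0, 82.0, 84.0, 84.0, 83.0, 83.0, 84.0, 83.0, 83.0, 85.0, 84.0, 82.0, 84.0, 84.0, 84.0, 86.0, 84.0, 86.0, 87.0, 86.0, 87.0, 88.0, 127.0, 205.0, 208.0, 208.0]
```

Ball is about 4 mm toward -y in its pocket while the pocket itself is already on the axis; I try a tiny level-restoring tilt pulse to roll it to mid-pocket, adding the missing 1.6 mm forward.

Call:
play_rows(commands="0.02 0 0 -0.1 0 0;0.03 0 0 -0.1 0 0;0 0 0 0.1 0 0;0 0 0 0.1 0 0;0 0 0 0 0 0;0 0 0 0 0 0;0 0 0 0 0 0;0 0 0 0 0 0")

```text
time_s: 13.25
tcp_pos: [0.5249, -0.235, 0.1721]
ee_rot: [[0.999, -0.032, -0.0], [-0.032, -0.999, -0.0], [-0.0, 0.0, -1.0]]
wrist_force: [0.3, 0.3, -2.0]
gripper_width: 0.132
gripper_force: 30.0
```

```bash
python3 m.py w5; python3 m.py w5
```

```text
t 13.25 tcp [ 0.5249 -0.235   0.1721] toolyaw -1.81 toolz [-2.e-04 -0.e+00 -1.e+00]
tray n 19265 [ 0.5556 -0.2341  0.1455] tilt deg [ 0.04 -0.04] ((0.5245738625526428, -0.23459495604038239), (0.06975603848695755, 0.15034529566764832), 88.27110290527344)
ball fit [ 0.5733 -0.2388  0.1599] r 0.0166 px 324.9933776855469 188.05947875976562 40.550537109375 5057
ball ray [ 0.5735 -0.2386  0.1595]
t 13.3 tcp [ 0.5249 -0.2349  0.1721] toolyaw -1.81 toolz [-1.e-04 -0.e+00 -1.e+00]
tray n 19277 [ 0.5556 -0.2341  0.1455] tilt deg [ 0.06 -0.05] ((0.5244399309158325, -0.2344602346420288), (0.06985127180814743, 0.15055523812770844), 88.2549819946289)
ball fit [ 0.5733 -0.2388  0.1599] r 0.0165 px 324.9933776855469 188.05947875976562 40.550537109375 5041
ball ray [ 0.5735 -0.2386  0.1596]
```

It works and settles: 1.3 mm moved. One pulse about twice as strong, plus 1 mm forward and a slight yaw trim.

Call:
play_rows(commands="0.02 0 0 -0.15 0 -0.02;0.01 0 0 -0.15 0 -0.02;0 0 0 0.15 0 0;0 0 0 0.15 0 0;0 0 0 0 0 0;0 0 0 0 0 0;0 0 0 0 0 0;0 0 0 0 0 0;0 0 0 0 0 0;0 0 0 0 0 0")

```text
time_s: 14.35
tcp_pos: [0.5258, -0.2348, 0.1721]
ee_rot: [[0.999, -0.037, -0.0], [-0.037, -0.999, 0.0], [-0.0, 0.0, -1.0]]
wrist_force: [-0.3, -0.4, -1.5]
gripper_width: 0.135
gripper_force: 30.0
```

```bash
python3 m.py w6
```

```text
t 14.35 tcp [ 0.5258 -0.2348  0.1721] toolyaw -2.15 toolz [-2.e-04  0.e+00 -1.e+00]
tray n 19176 [ 0.5566 -0.2359  0.1455] tilt deg [ 0.04 -0.04] ((0.5252594947814941, -0.23441779613494873), (0.06984232366085052, 0.1508084535598755), 87.93231201171875)
ball fit [ 0.5738 -0.2348  0.16  ] r 0.0165 px 314.9624938964844 189.24984741210938 40.55470275878906 4928
ball ray [ 0.574  -0.2346  0.1596]
```

Call:
play_rows(commands="0.01 -0.01 0 0 0 0;0.01 -0.02 0 0 0 0;0 0 0 0 0 0;0 0 0 0 0 0;0 0 0 0 0 0;0 0 0 0 0 0;0 0 0 0 0 0;0 0 0 0 0 0;0 0 0 0 0 0;0 0 0 0 0 0;0 0 0 0 0 0")

```text
time_s: 15.5
tcp_pos: [0.5264, -0.2358, 0.1721]
ee_rot: [[0.999, -0.038, -0.0], [-0.038, -0.999, -0.0], [-0.0, 0.0, -1.0]]
wrist_force: [0.2, 0.3, -1.8]
gripper_width: 0.134
gripper_force: 30.0
```

```bash
python3 m.py w7; python3 - <<'E'
from h import *
p,d,i=cap('scene');cv2.imwrite('pics/sc7.png',cv2.resize(p[180:340,130:330],None,fx=3,fy=3,interpolation=cv2.INTER_CUBIC))
E
```

```text
t 15.5 tcp [ 0.5264 -0.2358  0.1721] toolyaw -2.15 toolz [-2.e-04 -0.e+00 -1.e+00]
tray n 19184 [ 0.5573 -0.2368  0.1455] tilt deg [ 0.06 -0.06] ((0.5259149074554443, -0.2353377640247345), (0.06980126351118088, 0.15070998668670654), 87.87557220458984)
ball fit [ 0.5745 -0.2358  0.16  ] r 0.0165 px 315.0 189.24374389648438 40.55327224731445 4908
ball ray [ 0.5747 -0.2356  0.1596]
```

View pics/sc7.png

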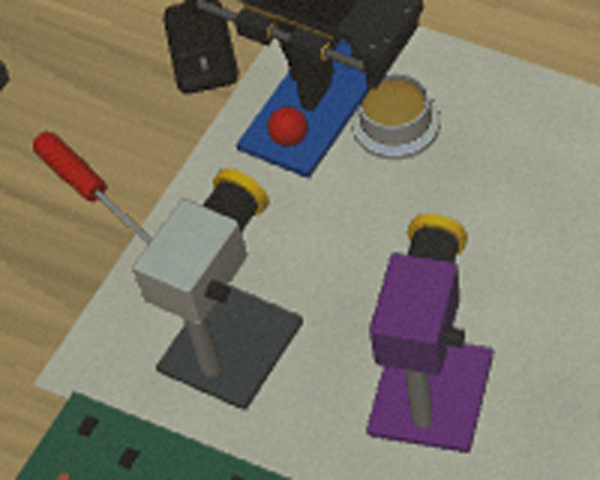

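The scene crop shows the tray in front of the white scope, the ball at (287,126) facing the lens ring at (238,190), nothing else disturbed. The ball is at the focus to within about 1 mm and steady, so I hand in.

```bash
python3 -c "
from station import r
print(r.finish_job())"
```

```text
the job is handed in; nothing more can be done
None
```

The job is handed in at about 15.6 s: the tray is held still and level in the gripper with the ball in its pocket, and by my last measurement the ball's centre is within about 1 mm of the focus point (calibration is good to about 2 mm), but I don't have the judge's result.

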